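Stow the honey jars in the parcel drawer and clamp it

TASK

Put the delivered honey jars away for collection: pull the walnut parcel drawer fully out, set every jar upright inside it, each lowered gently onto the cork pad (the jars are glass: do not drop them in), then push the drawer fully home and swing the red clamp all the way down over its front. Leave the mug, the desk bell and the hand stamp where they are.

Things in the scene. Friction and masses are not known exactly. Their poses are not given: they have to be found in the camera images.
- drawer_in (a point): point on top of the cork pad in the drawer, 26 mm above the counter, midway across. x runs along the drawer to the cabinet's back (it slides out along -x), y across it. The inside reaches from -95 to +101 mm in x and -129 to +129 mm in y: room for two rows of three jars. Side walls stand 86 mm above the pad, the front panel 111 mm. Fully out, the cabinet's front edge is at x = +85 mm
- drawer (a joint): how far the drawer is pulled out of the cabinet, m: 0 = shut, 0.18 = fully out against its stop. It stays where it is left; moving it takes about 4 N, a little more when fast
- drawer_handle (a point): middle of the drawer's steel bar handle: a round bar 10 mm thick and 120 mm long, level across the drawer, 115 mm above the counter, its centre 35 mm in front of the walnut panel. Axes as for drawer_in. The cabinet's top is 40 mm higher than the bar and, with the drawer shut, begins 49 mm behind it. Under the clamp the panel carries a steel keeper plate, 50 mm wide, 13 mm higher than the panel
- clamp (a joint): angle of the red clamp on top of the cabinet, rad: 0 = down on its stop, arm level and lip hanging in front of the drawer panel; 1.57 = arm upright; 1.65 to 1.9 at the start, leaning back. It stays where it is left (stiff hinge, about 0.06 N m)
- clamp_hinge (a point): clamp's hinge pin, fixed to the cabinet, 10 mm above its top and 165 mm above the counter; axes as for drawer_in. Arm 42 x 28 x 6 mm, at its end a 28 mm lip bent at right angles. Down, the arm points to -x, its top 3 mm above the pin, lip down. Upright, the lip points to -x. Sweep the arm forward (-x) from behind it, then press it down; pressing down alone jams while it stands up
- clamp_corner (a point): outer corner of the clamp, where the lip is bent from the arm, 42 mm from the hinge pin
- cabinet: low black cabinet, fixed to the counter, 300 mm wide, 220 mm deep and 155 mm high, holding the walnut-fronted drawer, which opens towards the robot. Origin: counter level, middle of the front edge of its shell; x to its back, y across it. The clamp's hinge is on its top, 20 mm behind the front edge and 110 mm to +y
- jar1: round-bellied amber glass honey jar, about 0.3 kg: 68 mm in diameter at the belly, 62 mm at the foot, 80 mm tall over its yellow screw cap. The cap is 48 mm in diameter, from 58 to 80 mm above the foot, the neck under it (52 to 58 mm) is narrower; a 30 N grip on the cap from above holds it. Origin: centre of the underside, z up its axis. Three to five jars are there, the others absent
- jar2: round-bellied amber glass honey jar, about 0.3 kg: 68 mm in diameter at the belly, 62 mm at the foot, 80 mm tall over its yellow screw cap. The cap is 48 mm in diameter, from 58 to 80 mm above the foot, the neck under it (52 to 58 mm) is narrower; a 30 N grip on the cap from above holds it. Origin: centre of the underside, z up its axis. Three to five jars are there, the others absent
- jar3: round-bellied amber glass honey jar, about 0.3 kg: 68 mm in diameter at the belly, 62 mm at the foot, 80 mm tall over its yellow screw cap. The cap is 48 mm in diameter, from 58 to 80 mm above the foot, the neck under it (52 to 58 mm) is narrower; a 30 N grip on the cap from above holds it. Origin: centre of the underside, z up its axis. Three to five jars are there, the others absent
- jar4: round-bellied amber glass honey jar, about 0.3 kg: 68 mm in diameter at the belly, 62 mm at the foot, 80 mm tall over its yellow screw cap. The cap is 48 mm in diameter, from 58 to 80 mm above the foot, the neck under it (52 to 58 mm) is narrower; a 30 N grip on the cap from above holds it. Origin: centre of the underside, z up its axis. Three to five jars are there, the others absent
- jar5: round-bellied amber glass honey jar, about 0.3 kg: 68 mm in diameter at the belly, 62 mm at the foot, 80 mm tall over its yellow screw cap. The cap is 48 mm in diameter, from 58 to 80 mm above the foot, the neck under it (52 to 58 mm) is narrower; a 30 N grip on the cap from above holds it. Origin: centre of the underside, z up its axis. Three to five jars are there, the others absent
- mug: blue mug, 72 mm in diameter, 85 mm tall, handle at its +y; origin: centre of the underside. To be left alone
- bell: brass desk bell, 72 mm in diameter, 56 mm tall; origin: centre of the underside. To be left alone
- stamp: hand stamp, black foot 60 by 35 mm, round wooden handle, 76 mm tall in all; origin: centre of the underside. To be left alone
There are look-alikes about, which are no part of the job. What is shaped like the jar5 but pink, purple or turquoise is not meant.

How it is judged:
By the outcome, as a careful person would: the job done as asked, in the order asked, and still so for the second after the job is handed in, with the robot touching nothing.
Of jar1, jar2, jar3, jar4, jar5 only 3 to 5 are there at a start; the rules pass over those that are not, and their reading is None.
At some moment in a run one of jar1, jar2, jar3, jar4, jar5 may be knocked a few centimetres aside while the robot is not near it.
It also fails if it takes over 208 s, if anything falls off the work surface, if the arm or the gripper's body presses on something with over 40 N, if the wrist force passes 120 N, or if a joint passes its speed limit or range.

ROBOT

A 7-joint arm with a two-finger parallel gripper is mounted at the origin on the work surface. World frame = base frame: x ahead of the robot, y to its left, z up, the work surface at z = 0. Lengths are in mm, angles in rad, forces in N, time in s.
With the tool pointing down it reaches from about 400 to 900 mm from the base axis. Payload 5.6 kg.
Tool frame: the origin (TCP) lies midway between the tips of the shut fingers; the grasp point (between the pads) lies bot.pinch_z behind it (bot.pinch_z is the distance from the TCP to the grasp point, in mm); z points along the fingers, y is the line along which they close (so a half turn about z gives the same grasp; the last joint's range is limited). The gripper opens to 92 mm and grips with 3 to 60 N. Pads are 20 mm wide; open, the fingers measure 128 mm over their backs; the gripper's body (75 mm by 189 mm) begins 69 mm behind the grasp point.
Start: joints at [-1.282, 0.468, -0.012, 1.603, 0.006, 1.071, -0.056], TCP at [211.777, 614.541, 192.692] pointing down, gripper open.
Joint ranges: [-2.53, 2.53], [-0.31, 2.02], [-1.57, 1.55], [0.28, 2.44], [-1.29, 4.43], [0.15, 1.84], [-2.92, 2.92]. Speed limits (rad/s): [2.57, 2.57, 3.14, 3.14, 3.14, 3.14, 3.14].

INTERFACE

Orientations are given as a rotation vector (axis times angle).
In Python, from cell import bot gives the robot as it stands.
- The arm moves only by the tool carry_out, never from a script. Its argument "increments" is a list of rows, each a list of 3 entries, a list of its own where there are three numbers: the shift along the tool's x, y, z in cm, then the turn about the tool's z in rad, then the gripper command: -1 is fully open, 1 is shut, values between are in proportion. A call has 1 to 20 rows; each row is the pose to reach, as a shift and turn from the pose commanded when the call began, along the tool's axes at that moment; what a row does not reach only later rows make up. A row lasts 1/8 s, in which the tool goes at most 62.5 mm and 10.7 degrees, less where a joint would pass 70% of its speed; a pose out of reach is approached as far as the arm can. A call with a gripper value outside its range is refused whole. The fingers move at their own pace and stop on an object; the grip force is fixed at half the most. Time passes only in rows, so rows that repeat a pose let the fingers close. It gives the time, the measured TCP pose, the force, the opening and the grip force at its end, in the units of the state.
- bot.get_state(): the state, without advancing time (a new reading comes with each control period).
- bot.get_image(name): name is "scene" or "top"; returns the picture (384x512x3 uint8, red, green, blue); there is no depth.
- bot.calibration(name): a dict with "fovy" (degrees; the focal length in pixels is half the picture's height over the tangent of half this angle, whatever the lens; pixels are square), "cx", "cy" (the principal point, pixels), "world_from_camera" (4x4, takes a point from camera to world coordinates). Camera axes: x right, y up, looking along -z (the intrinsics and any distortion apply to the point x, -y, -z); pixel columns grow to the right and rows downward; lengths in mm; the calibration is good to about 2 mm. A picture is of the moment at which its call begins. calibration takes no time and is no camera call.
- bot.finish_job(): hands the job in; it is judged then, once.
The state is a dict: "t": time; "qpos": joint angles; "joint_vel": joint speeds; "joint_efforts": joint torques, N m; "eef_pos": TCP position; "ee_rot": TCP orientation; "force": force on the tool from outside, world axes, zero at the start; "wrist_torque": the same for the moment, N m; "gripper_width": opening from 0.0 (shut) to 1.0 (fully open); "grasp_force": force on a finger pad.
Only numpy, scipy, OpenCV 4.12 (cv2) and the standard library are available. Lean on these libraries where they do the work, as an engineer would, in place of code of your own. Each camera call takes 0.05 s, during which the arm holds its last target. There are 200 camera calls.

## Working session

There is one attempt and no reset: what is moved stays moved. The work goes in short steps, Python scripts to look and compute and a tool call to move; the robot and the scene stay as the last step left them, time stands still between calls to the robot, and variables do not carry over. Pictures are saved under pics/ and viewed, at most 14 in all, crops included, and the job is handed in when it is done.

Besides the shell and the picture viewer there is one more tool, called after ">>>" by a JSON object that holds its "op" and its "data", one argument or row to a line. carry_out: Moves the arm, as the interface text tells. Its arguments: {"type":"object","properties":{"increments":{"type":"array"}},"required":["increments"]}

```bash
mkdir -p pics; ls
python3 - <<'E'
from cell import bot
import cv2
for n in("scene","top"):
    c=bot.calibration(n);print(n,c)
    cv2.imwrite(f"pics/{n}0.png",cv2.resize(bot.get_image(n)[:,:,::-1],(800,600),interpolation=cv2.INTER_CUBIC))
s=bot.get_state();print(s,bot.pinch_z)
E
```

```text
pics
scene {'fovy': 42.11209671474011, 'cx': 260.9063130978904, 'cy': 201.62374587226896, 'world_from_camera': array([[ 6.49231101e-01, -6.23821396e-01,  4.35138878e-01,
         1.22120228e+03],
       [ 7.60487188e-01,  5.22952008e-01, -3.84942119e-01,
        -5.59612311e+02],
       [ 1.25783804e-02,  5.80833938e-01,  8.13924887e-01,
         1.43681006e+03],
       [ 0.00000000e+00,  0.00000000e+00,  0.00000000e+00,
         1.00000000e+00]])}
top {'fovy': 57.18673406166972, 'cx': 253.06648194421007, 'cy': 187.38577005500812, 'world_from_camera': array([[ 1.81070590e-02,  9.93291311e-01, -1.14212546e-01,
         4.05702178e+02],
       [-9.99544455e-01,  1.52246351e-02, -2.60594192e-02,
         3.17705801e+01],
       [-2.41457503e-02,  1.14632376e-01,  9.93114495e-01,
         1.38747488e+03],
       [ 0.00000000e+00,  0.00000000e+00,  0.00000000e+00,
         1.00000000e+00]])}
{'t': 0.1, 'qpos': array([-1.28199251,  0.46825791, -0.01162864,  1.6034993 ,  0.00599037,
        1.07140594, -0.05628169]), 'joint_vel': array([-0.00122208, -0.00269582,  0.00033469, -0.00214897,  0.00138424,
       -0.00115104,  0.00144751]), 'joint_efforts': array([ 2.93735338e-04, -5.21641302e+01, -1.28789776e-02, -2.44362724e+01,
       -5.68690407e-02,  1.41299277e-02,  6.92225080e-05]), 'eef_pos': array([211.60722027, 614.01659081, 191.86922422]), 'ee_rot': array([-5.18824948e-01, -3.09829010e+00,  2.39874550e-03]), 'force': array([-0.58060028,  0.02367136, -0.02935822]), 'wrist_torque': array([0.04199203, 0.03943428, 0.03578079]), 'grasp_force': 0.0, 'gripper_width': 1.0013737658619712} 18.700000000000003
```

View pics/scene0.png

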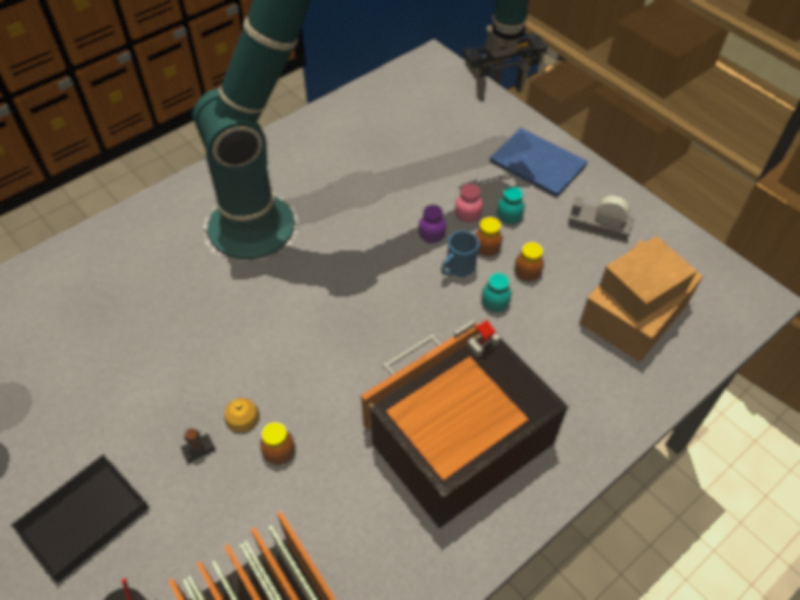

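View pics/top0.png

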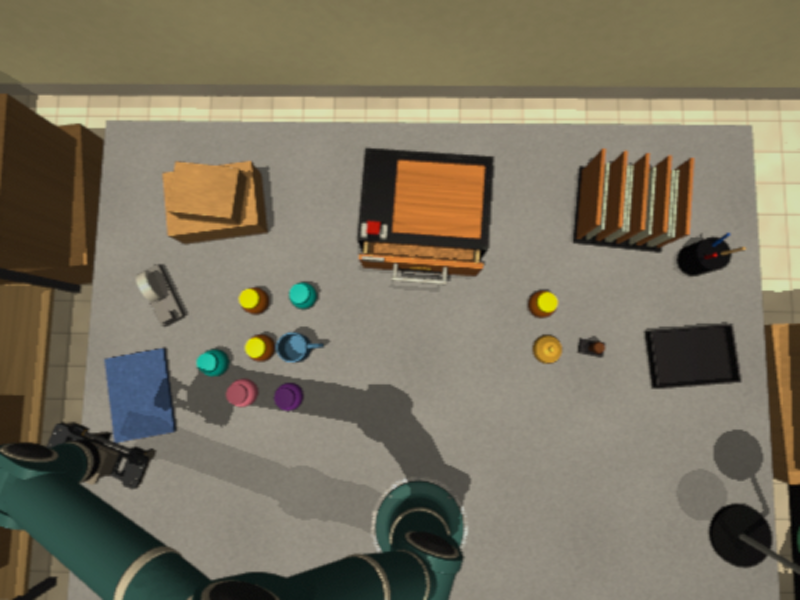

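Three amber jars with yellow caps are present: top-view pixels (253,300), (259,348) and (544,303). The teal, pink and purple ones are look-alikes, and (547,348) is the bell. The mug is at (293,347) and the stamp at (592,347). The drawer at (420,265) is slightly open, and the clamp is at (373,229). Next I'll measure and confirm with crops.

```bash
cat > h.py <<'E'
import numpy as np,cv2
from cell import bot
def ray(n,u,v):
    c=bot.calibration(n);f=192/np.tan(np.radians(c["fovy"])/2);T=c["world_from_camera"]
    d=T[:3,:3]@np.array([(u-c["cx"])/f,-(v-c["cy"])/f,-1]);return T[:3,3],d
def at(n,u,v,z):
    o,d=ray(n,u,v);return (o+d*(z-o[2])/d[2])[:2].round(1)
def proj(n,p):
    c=bot.calibration(n);f=192/np.tan(np.radians(c["fovy"])/2);T=c["world_from_camera"]
    q=T[:3,:3].T@(np.array(p,float)-T[:3,3]);return c["cx"]+f*q[0]/-q[2],c["cy"]-f*q[1]/-q[2]
def caps(n,im,z=80):
    h=cv2.cvtColor(im,cv2.COLOR_RGB2HSV);m=cv2.inRange(h,(26,180,150),(34,255,255))
    k,_,st,ce=cv2.connectedComponentsWithStats(m)
    return [(ce[i].round(1),st[i,4],at(n,*ce[i],z)) for i in range(1,k) if st[i,4]>20]
def crop(im,x0,y0,w,h,s,fn):
    cv2.imwrite("pics/"+fn,cv2.resize(im[y0:y0+h,x0:x0+w,::-1],None,fx=s,fy=s,interpolation=cv2.INTER_CUBIC))
def rel(p,yaw=None):
    "world point -> shift in tool axes, cm"
    from scipy.spatial.transform import Rotation as R
    s=bot.get_state();r=R.from_rotvec(s["ee_rot"]);return (r.inv().apply(np.array(p)-s["eef_pos"])/10).round(2)
E
python3 - <<'E'
from h import *
a=bot.get_image("top");b=bot.get_image("scene")
for n,i in(("top",a),("scene",b)):
    for c in caps(n,i):print(n,c)
crop(a,220,85,105,105,5.7,"cab.png")
crop(b,225,195,145,145,4.1,"cabs.png")
crop(a,120,165,110,100,5,"jars.png")
E
```

```text
top (array([158.8, 190.7]), np.int32(116), array([538.2, 420.1]))
top (array([349.9, 193. ]), np.int32(127), array([ 540.6, -293.2]))
top (array([162.8, 222.1]), np.int32(120), array([421. , 399.2]))
scene (array([313.3, 143.7]), np.int32(100), array([421.1, 397.6]))
scene (array([340.3, 160.2]), np.int32(97), array([539.8, 416.4]))
scene (array([175. , 277.5]), np.int32(170), array([ 543.1, -298. ]))
```

View pics/cab.png

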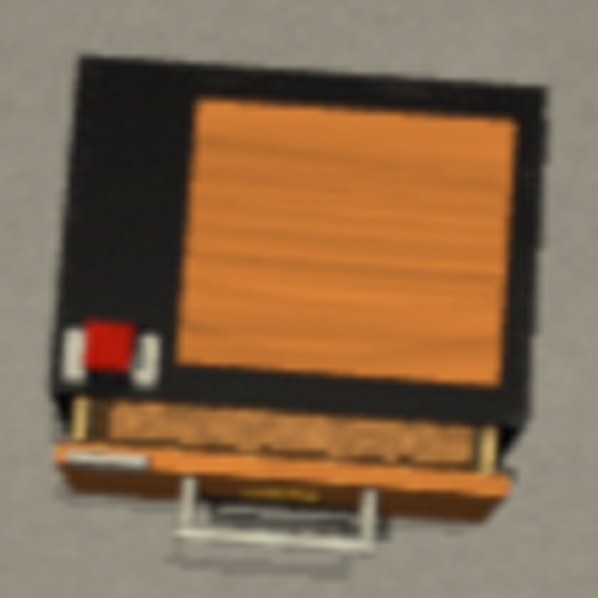

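View pics/jars.png

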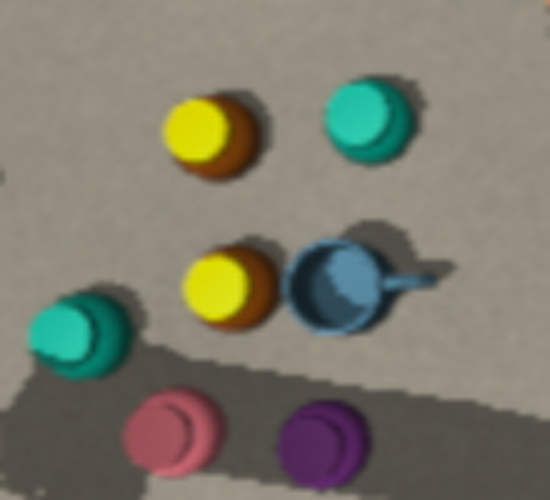

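The crop shows the cabinet shell's top corners at (80,57), (547,88), (526,428) and (52,395), the handle bar from (178,538) to (378,547), and the red clamp at (108,346). The jar crop confirms two amber jars with yellow caps, at (195,130) and (217,287). The third is at top pixel (544,303).

Run:
```python
from h import *
P=lambda u,v,z:at("top",(u+.5)/5.7-.5+220,(v+.5)/5.7-.5+85,z)
bl,br,fr,fl=[P(*p,155) for p in((80,57),(547,88),(526,428),(52,395))]
print(bl,br,fr,fl)
# fit
src=np.float32([[220,150],[220,-150],[0,-150],[0,150]]);dst=np.float32([bl,br,fr,fl])
m,_=cv2.estimateAffinePartial2D(src,dst);print(m,"scale",np.hypot(m[0,0],m[1,0]),"yaw",np.arctan2(m[1,0],m[0,0]))
print("handle",P(178,538,115),P(378,547,115),P(278,542,115))
print("clamp",P(108,346,190)) 
c=m[:,2];y=np.arctan2(m[1,0],m[0,0]);ex=np.array([np.cos(y),np.sin(y)]);ey=np.array([-ex[1],ex[0]])
h=P(278,542,115);print("handle in cab",(h-c)@ex,(h-c)@ey)
print("hinge",c+20*ex+110*ey)
for p in((-200,0),(-49,0)):print(c+p[0]*ex+p[1]*ey)
for q in((0,150,155),(0,-150,155),(220,-150,155)):print("scene px",proj("scene",[*(c+q[0]*ex+q[1]*ey),q[2]]))
```

```text
[886.2 141. ] [ 868.4 -155.8] [ 649.4 -142.3] [666.4 153.2]
[[ 9.90700861e-01  5.81430479e-02  6.58622927e+02]
 [-5.81430479e-02  9.90700861e-01  5.42073298e+00]] scale 0.9924055669582733 yaw -0.05862156010497684
handle [582.8  73.9] [578.9 -53.8] [581.2  10. ]
clamp [689.9 116.4]
handle in cab -77.55822338232865 0.03534727992912323
hinge [685.03325061 114.06002049]
[458.96647702  17.13833108]
[609.70709652   8.29154452]
scene px (np.float64(314.60753993800836), np.float64(209.70176188727626))
scene px (np.float64(236.43064238614377), np.float64(260.33504574664585))
scene px (np.float64(283.6170858481167), np.float64(317.7561402550238))
```

View pics/cabs.png

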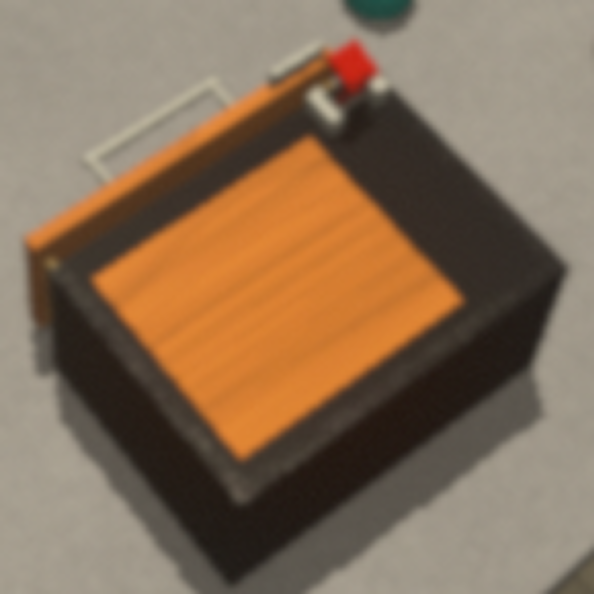

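The scene view agrees with the cabinet fit: its corners land within about 2 px of the prediction. The drawer is about 29 mm open, so I need to pull about 151 mm more. First, go above the handle.

```bash
cat >> h.py <<'E'
C=np.array([658.6,5.4]);YAW=-0.0586
EX=np.array([np.cos(YAW),np.sin(YAW)]);EY=np.array([-EX[1],EX[0]])
def cab(x,y,z):return np.array([*(C+x*EX+y*EY),z])
def turn(ang):
    "turn about tool z so that tool y has this world angle (mod pi)"
    from scipy.spatial.transform import Rotation as R
    r=R.from_rotvec(bot.get_state()["ee_rot"]).as_matrix();a=np.arctan2(r[1,1],r[0,1])
    return round((a-ang+np.pi/2)%np.pi-np.pi/2,3),r[2].round(4)
E
python3 - <<'E'
from h import *
print(rel(cab(-77.6,0,220)),turn(YAW))
E
```

```text
[-54.62 -45.09  -2.74] (np.float64(1.298), array([-1.0e-04, -1.1e-03, -1.0e+00]))
```

>>> {"op": "carry_out", "data": {
  "increments": [
    [[-5,-4,-3],0.1,-1],
    [[-12,-10,-3],0.3,-1],
    [[-54.6,-45.1,-2.7],1.298,-1],
    [[-54.6,-45.1,-2.7],1.298,-1],
    [[-54.6,-45.1,-2.7],1.298,-1],
    [[-54.6,-45.1,-2.7],1.298,-1],
    [[-54.6,-45.1,-2.7],1.298,-1],
    [[-54.6,-45.1,-2.7],1.298,-1],
    [[-54.6,-45.1,-2.7],1.298,-1],
    [[-54.6,-45.1,-2.7],1.298,0.5],
    [[-54.6,-45.1,-2.7],1.298,0.5],
    [[-54.6,-45.1,-2.7],1.298,0.5],
    [[-54.6,-45.1,-2.7],1.298,0.5],
    [[-54.6,-45.1,-2.7],1.298,0.5],
    [[-54.6,-45.1,-2.7],1.298,0.5],
    [[-54.6,-45.1,-2.7],1.298,0.5],
    [[-54.6,-45.1,-2.7],1.298,0.5],
    [[-54.6,-45.1,-2.7],1.298,0.5]
  ]
}}

```text
t: 2.45
eef_pos: [581.0, 10.5, 219.8]
ee_rot: [2.286, 2.155, 0.0]
force: [0.3, 0.6, 0.4]
gripper_width: 0.249
grasp_force: 0.0
```

Run:
```python
from h import *
s=bot.get_state();print(s["eef_pos"],s["gripper_width"],s["qpos"],rel(cab(-77.6,0,96)),turn(YAW))
crop(bot.get_image("scene"),200,130,150,130,4.4,"above.png")
```

```text
[580.99636213  10.50421844 219.77526175] 0.24853150753765121 [-0.49598278  0.34359562  0.53167033  1.77693562 -0.19569091  1.07348497
  0.04530206] [-0.06  0.02 12.38] (np.float64(-0.0), array([ 1.e-04,  1.e-04, -1.e+00]))
```

View pics/above.png

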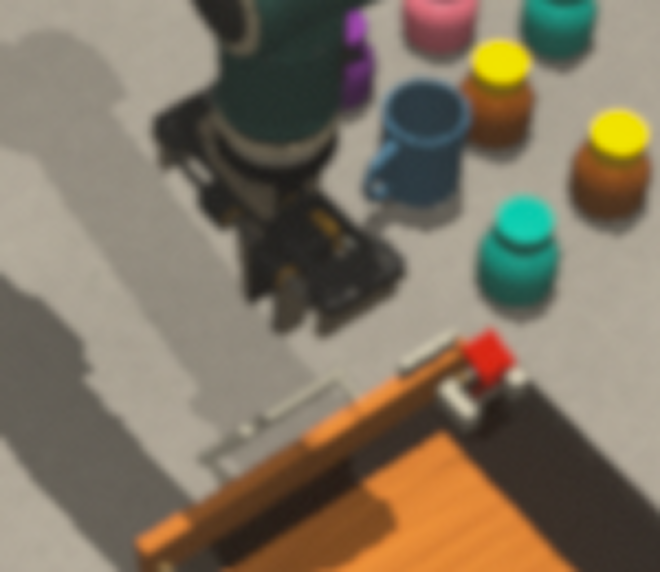

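The gripper is above the handle, aligned with the drawer axis. Next I'll descend gently over the bar.

>>> {"op": "carry_out", "data": {
  "increments": [
    [[0,0,3],0,0.5],
    [[0,0,6],0,0.5],
    [[0,0,8],0,0.5],
    [[0,0,9],0,0.5],
    [[0,0,9.8],0,0.5],
    [[0,0,10.4],0,0.5],
    [[0,0,11],0,0.5],
    [[0,0,11.7],0,0.5],
    [[0,0,12.4],0,0.5],
    [[0,0,12.4],0,1],
    [[0,0,12.4],0,1],
    [[0,0,12.4],0,1],
    [[0,0,12.4],0,1],
    [[0,0,12.4],0,1]
  ]
}}

```text
t: 4.25
eef_pos: [583.0, 10.1, 98.3]
ee_rot: [2.285, 2.153, 0.006]
force: [-0.4, 0.2, 12.3]
gripper_width: 0.005
grasp_force: 6.0
```

Run:
```python
from h import *
s=bot.get_state();print(s["gripper_width"],s["grasp_force"],s["wrist_torque"],s["force"])
a=bot.get_image("scene");b=bot.get_image("top")
i=cv2.hconcat([cv2.resize(x[y:y+90,u:u+90],(400,400),interpolation=cv2.INTER_CUBIC) for x,u,y in((a,220,165),(b,225,140))])
cv2.imwrite("pics/g.png",i[:,:,::-1])
```

```text
0.004767427237025838 6.002853959798813 [-0.16043124  0.1325955   0.00810804] [-0.36327628  0.15460775 12.27064428]
```

View pics/g.png

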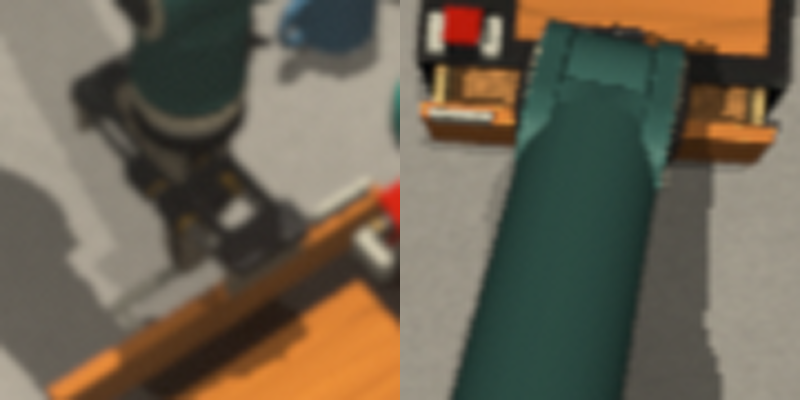

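The fingers shut to nothing (width 0.005) and something presses up with 12 N. I'll cross-check the handle's position between both views.

Run:
```python
from h import *
S=lambda u,v:((u+.5)/4.1-.5+225,(v+.5)/4.1-.5+195)
Tp=lambda u,v:((u+.5)/5.7-.5+220,(v+.5)/5.7-.5+85)
def tri(a,b):
    A=[];y=[]
    for n,p in(("top",a),("scene",b)):
        o,d=ray(n,*p);d/=np.linalg.norm(d);M=np.eye(3)-np.outer(d,d);A.append(M);y.append(M@o)
    x,r,*_=np.linalg.lstsq(np.vstack(A),np.hstack(y),rcond=None);return x.round(1),r
for a,b in(((178,538),(213,80)),((378,547),(88,158)),((278,542),(150,119)),((512,484),(30,242))):print(tri(Tp(*a),S(*b)))
for y in(-60,0,60):
    q=proj("scene",cab(-77.6,y,115));print("scene crop of bar",[(q[0]-225)*4.1,(q[1]-195)*4.1], "g.png",[(q[0]-220)*4.44,(q[1]-165)*4.44])
q=proj("scene",bot.get_state()["eef_pos"]);print("tcp g.png",[(q[0]-220)*4.44,(q[1]-165)*4.44])
```

```text
(array([583. ,  73.7, 112.1]), array([0.28267864]))
(array([578.9, -52.1, 121.6]), array([5.30336085]))
(array([580.9,  10. , 116.8]), array([0.0026865]))
(array([ 616.7, -135.6,  139.7]), array([0.07613888]))
scene crop of bar [np.float64(85.4681875440797), np.float64(158.560706405341)] g.png [np.float64(114.75579334041804), np.float64(304.9096430340766)]
scene crop of bar [np.float64(148.46572802506083), np.float64(118.910315487932)] g.png [np.float64(182.97752010518786), np.float64(261.9711709186386)]
scene crop of bar [np.float64(209.76286253437243), np.float64(80.3301530426225)] g.png [np.float64(249.35783162258872), np.float64(220.1916779290839)]
tcp g.png [np.float64(184.60830965081811), np.float64(276.25323882142294)]
```

>>> {"op": "carry_out", "data": {
  "increments": [
    [[0,0,0],0,0.5],
    [[0,0,0],0,0.5],
    [[0,0,0],0,0.5],
    [[0,0,0],0,0.5],
    [[0,0,0],0,0.5]
  ]
}}

```text
t: 4.97
eef_pos: [580.8, 10.2, 95.5]
ee_rot: [-2.286, -2.155, 0.001]
force: [-0.3, -1.1, -0.2]
gripper_width: 0.251
grasp_force: 0.0
```

Opened again the force disappears, so the fingers straddle the bar but the grip squeezes it awkwardly. I'll hook the bar with the fingers part-open and pull instead.

>>> {"op": "carry_out", "data": {
  "increments": [
    [[0,-0.5,0],0,0.5],
    [[0,-1.2,0],0,0.5],
    [[0,-2.2,0],0,0.5],
    [[0,-3.4,0],0,0.5],
    [[0,-4.6,0],0,0.5],
    [[0,-5.8,0],0,0.5],
    [[0,-7,0],0,0.5],
    [[0,-8.2,0],0,0.5],
    [[0,-9.4,0],0,0.5],
    [[0,-10.6,0],0,0.5],
    [[0,-11.8,0],0,0.5],
    [[0,-13,0],0,0.5],
    [[0,-13.8,0],0,0.5],
    [[0,-14.4,0],0,0.5],
    [[0,-14.8,0],0,0.5],
    [[0,-15,0],0,0.5],
    [[0,-15,0],0,0.5]
  ]
}}

```text
t: 7.1
eef_pos: [431.3, 19.5, 96.3]
ee_rot: [2.285, 2.155, 0.002]
force: [3.2, 0.2, 7.8]
gripper_width: 0.248
grasp_force: 3.7
```

>>> {"op": "carry_out", "data": {
  "increments": [
    [[0,-0.2,0],0,0.5],
    [[0,-0.4,0],0,0.5],
    [[0,-0.6,0],0,0.5],
    [[0,-0.8,0],0,0.5],
    [[0,-0.9,0],0,0.5],
    [[0,-0.9,0],0,0.5],
    [[0,-0.9,0],0,0.5]
  ]
}}

```text
t: 7.98
eef_pos: [422.8, 20.0, 96.3]
ee_rot: [2.285, 2.155, 0.003]
force: [4.4, -0.4, 6.4]
gripper_width: 0.253
grasp_force: 3.9
```

Run:
```python
from h import *
s=bot.get_state();print(s["eef_pos"],s["force"],(s["eef_pos"][:2]-C)@EX)
crop(bot.get_image("scene"),170,120,190,140,4.2,"pulled.png")
```

```text
[422.75970286  19.95063494  96.31178106] [ 4.39645031 -0.42560239  6.36000704] -236.2876592208205
```

View pics/pulled.png

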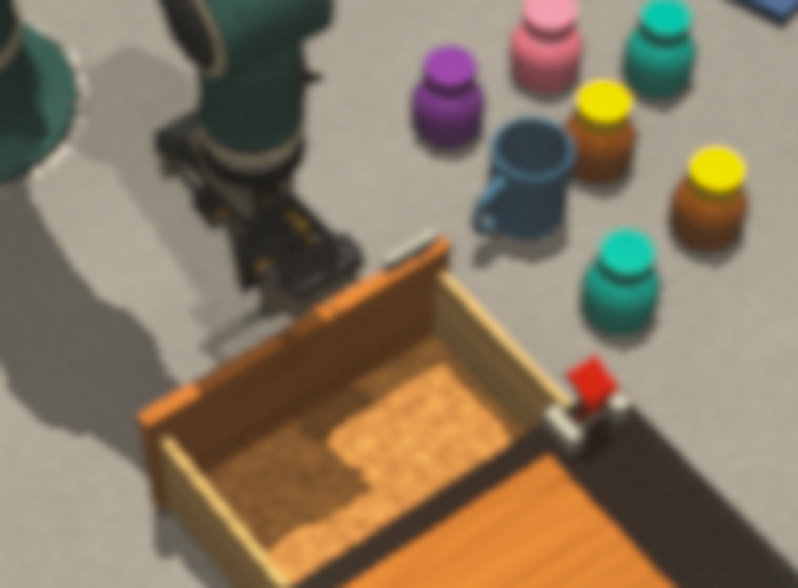

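The drawer is nearly fully out. I'll keep pulling until it meets the stop.

>>> {"op": "carry_out", "data": {
  "increments": [
    [[0,-0.2,0],0,0.5],
    [[0,-0.4,0],0,0.5],
    [[0,-0.5,0],0,0.5],
    [[0,-0.6,0],0,0.5],
    [[0,-0.6,0],0,0.5]
  ]
}}

```text
t: 8.65
eef_pos: [421.2, 20.0, 97.5]
ee_rot: [2.281, 2.15, 0.013]
force: [11.4, -1.3, 6.1]
gripper_width: 0.249
grasp_force: 4.7
```

At the stop: the force has risen and the tool stays put. Now back off, raise, and head for the lone jar.

>>> {"op": "carry_out", "data": {
  "increments": [
    [[0,0.4,0],0,0.5],
    [[0,0.8,-0.2],0,0.5],
    [[0,1.1,-1],0,0.5],
    [[0,1.1,-2.5],0,0.5],
    [[0,1.1,-5],0,0.5],
    [[0,1.1,-9],0,0.5],
    [[0,1.1,-13],0,0.5],
    [[0,1.1,-13],0,0.5]
  ]
}}

```text
t: 9.65
eef_pos: [428.5, 19.5, 228.6]
ee_rot: [2.285, 2.154, 0.008]
force: [-0.1, -0.3, -0.6]
gripper_width: 0.248
grasp_force: 0.0
```

Run:
```python
from h import *
s=bot.get_state();print(s["eef_pos"],rel([542,-295.5,150]),turn(YAW))
for n in("top","scene"):
    for c in caps(n,bot.get_image(n)):print(n,c)
```

```text
[428.47793215  19.52046281 228.58745737] [-30.8   13.15   7.84] (np.float64(-0.0), array([ 0.0026,  0.0048, -1.    ]))
top (array([158.9, 190.7]), np.int32(115), array([538.3, 419.7]))
top (array([349.9, 193. ]), np.int32(127), array([ 540.6, -293.2]))
top (array([162.8, 222.1]), np.int32(120), array([421. , 399.2]))
scene (array([313.4, 144. ]), np.int32(96), array([422.6, 396.7]))
scene (array([340.3, 160.3]), np.int32(98), array([540.1, 416.2]))
scene (array([175.1, 277.5]), np.int32(171), array([ 543.4, -297.8]))
```

>>> {"op": "carry_out", "data": {
  "increments": [
    [[-6,2.6,0],0,-0.43],
    [[-12,5.2,0],0,-0.43],
    [[-18,7.8,1],0,-0.43],
    [[-24,10.4,4],0,-0.43],
    [[-30.8,13.15,7.8],0,-0.43],
    [[-30.8,13.15,9],0,-0.43],
    [[-30.8,13.15,11.8],0,-0.43],
    [[-30.8,13.15,11.8],0,-0.43],
    [[-30.8,13.15,11.8],0,-0.43]
  ]
}}

```text
t: 10.88
eef_pos: [540.2, -295.6, 107.9]
ee_rot: [-2.285, -2.155, 0.001]
force: [0.7, -0.7, -0.1]
gripper_width: 0.714
grasp_force: 0.0
```

Run:
```python
from h import *
s=bot.get_state();print(s["eef_pos"],s["gripper_width"],rel([542,-295.5,54]),turn(YAW))
for n in("scene",):
    a=bot.get_image(n)
    for c in caps(n,a):print(n,c)
q=proj("scene",[542,-295.5,80]);print(q,proj("scene",s["eef_pos"]))
crop(a,120,200,120,100,5,"j1.png")
```

```text
[ 540.2374089  -295.57676379  107.88769883] 0.713655288095303 [0.02 0.18 5.39] (np.float64(-0.0), array([ 1.e-04, -6.e-04, -1.e+00]))
scene (array([313.4, 144. ]), np.int32(96), array([422.6, 396.7]))
scene (array([340.4, 160.3]), np.int32(97), array([540.1, 416.4]))
(np.float64(175.49079799326574), np.float64(276.7732121726727)) (np.float64(173.9358552160815), np.float64(272.07173891071704))
```

View pics/j1.png

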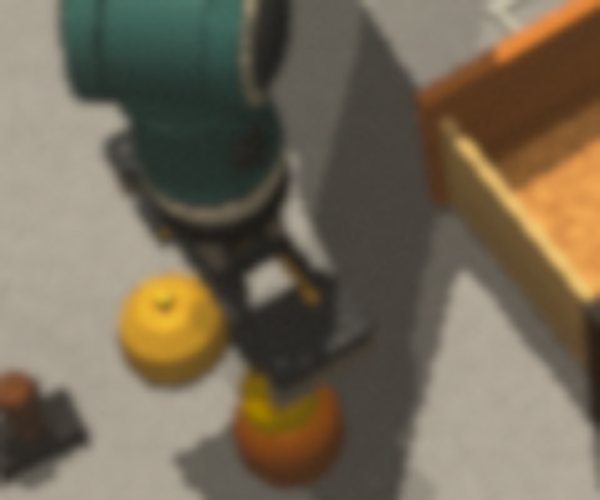

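The gripper is centred over the jar, cap at (280,400), and clear of the bell at (170,330). Descend and grip.

>>> {"op": "carry_out", "data": {
  "increments": [
    [[0,0.18,1.5],0,-0.43],
    [[0,0.18,2.5],0,-0.43],
    [[0,0.18,3.5],0,-0.43],
    [[0,0.18,4.5],0,-0.43],
    [[0,0.18,5.3],0,-0.43],
    [[0,0.18,5.3],0,-0.43],
    [[0,0.18,5.3],0,1],
    [[0,0.18,5.3],0,1],
    [[0,0.18,5.3],0,1],
    [[0,0.18,5.3],0,1],
    [[0,0.18,5.3],0,1],
    [[0,0.18,5.3],0,1]
  ]
}}

```text
t: 12.42
eef_pos: [542.2, -296.2, 55.0]
ee_rot: [2.286, 2.155, 0.0]
force: [-1.6, -0.7, 4.1]
gripper_width: 0.507
grasp_force: 30.0
```

>>> {"op": "carry_out", "data": {
  "increments": [
    [[0,0,-0.5],0,1],
    [[0,0,-2],0,1],
    [[0,0,-5],0,1],
    [[0,0,-9],0,1],
    [[0,0,-13],0,1],
    [[0,0,-16],0,1],
    [[0,0,-16],0,1]
  ]
}}

```text
t: 13.3
eef_pos: [543.5, -296.8, 217.4]
ee_rot: [2.283, 2.152, 0.004]
force: [0.3, -0.1, -3.8]
gripper_width: 0.5
grasp_force: 30.0
```

Run:
```python
from h import *
s=bot.get_state();print(s["eef_pos"],s["grasp_force"],s["force"],[rel(cab(-118,-86,z)) for z in(210,81)],turn(YAW))
for n in("scene",):
    for c in caps(n,bot.get_image(n)):print(n,c)
```

```text
[ 543.50470992 -296.83516123  217.44123019] 29.99458283185959 [ 0.31894228 -0.08986528 -3.80008744] [array([22.25, -2.09,  0.7 ]), array([22.26, -2.16, 13.6 ])] (np.float64(-0.0), array([-0.0014,  0.0053, -1.    ]))
scene (array([313.4, 144. ]), np.int32(95), array([422.5, 396.8]))
scene (array([340.3, 160.3]), np.int32(98), array([540.1, 416.2]))
```

>>> {"op": "carry_out", "data": {
  "increments": [
    [[4,-0.4,0],0,1],
    [[9,-0.9,0],0,1],
    [[14,-1.4,0],0,1],
    [[19,-1.9,0],0,1],
    [[22.2,-2.1,0],0,1],
    [[22.2,-2.1,1],0,1],
    [[22.2,-2.1,4],0,1],
    [[22.2,-2.1,7],0,1],
    [[22.2,-2.1,9.5],0,1],
    [[22.2,-2.1,11.5],0,1],
    [[22.2,-2.1,12.3],0,1],
    [[22.2,-2.1,12.3],0,1]
  ]
}}

```text
t: 14.85
eef_pos: [533.5, -74.0, 90.9]
ee_rot: [-2.287, -2.153, 0.003]
force: [-0.5, -0.5, -1.7]
gripper_width: 0.501
grasp_force: 30.0
```

Run:
```python
from h import *
s=bot.get_state();print(s["eef_pos"],s["grasp_force"],s["force"],rel(cab(-118,-86,81)),turn(YAW))
crop(bot.get_image("scene"),190,140,140,120,5,"p1.png")
```

```text
[533.54512427 -73.97469546  90.86218229] 29.99396413564682 [-0.47158973 -0.54664243 -1.73689562] [0.06 0.22 0.99] (np.float64(-0.002), array([-8.0e-04, -1.8e-03, -1.0e+00]))
```

View pics/p1.png

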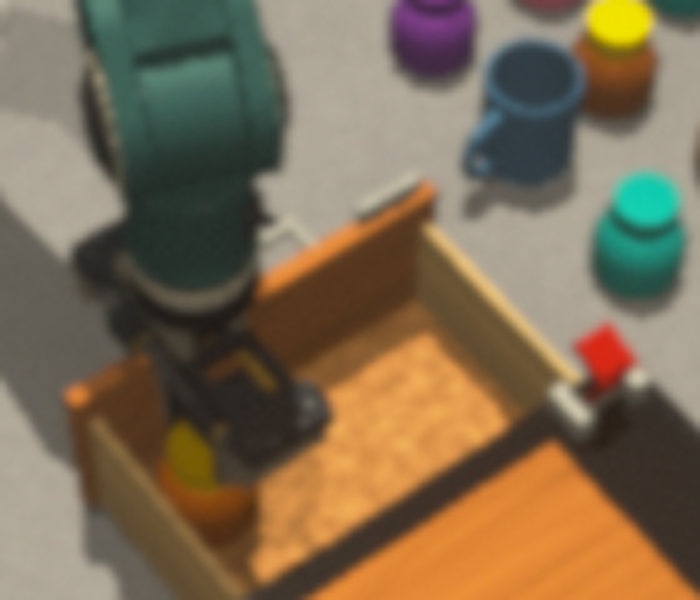

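The jar hangs inside the drawer near the right wall, clear of it. Lower gently.

>>> {"op": "carry_out", "data": {
  "increments": [
    [[0,0.2,0.3],0,1],
    [[0,0.2,0.6],0,1],
    [[0,0.2,0.8],0,1],
    [[0,0.2,0.9],0,1],
    [[0,0.2,1],0,1],
    [[0,0.2,1.05],0,1],
    [[0,0.2,1.05],0,1]
  ]
}}

```text
t: 15.78
eef_pos: [536.3, -73.3, 81.2]
ee_rot: [-2.286, -2.155, -0.0]
force: [0.2, 0.6, -3.0]
gripper_width: 0.497
grasp_force: 30.0
```

>>> {"op": "carry_out", "data": {
  "increments": [
    [[0,0,0.1],0,1],
    [[0,0,0.15],0,1],
    [[0,0,0.2],0,1],
    [[0,0,0.2],0,1]
  ]
}}

```text
t: 16.27
eef_pos: [537.1, -73.3, 80.8]
ee_rot: [2.286, 2.155, 0.003]
force: [-3.3, 0.2, 11.8]
gripper_width: 0.501
grasp_force: 30.0
```

Touchdown felt. Release and rise.

>>> {"op": "carry_out", "data": {
  "increments": [
    [[0,0,0.1],0,0.2],
    [[0,0,0.1],0,-0.1],
    [[0,0,0.1],0,-0.3],
    [[0,0,0.1],0,-0.3],
    [[0,0,-1],0,-0.3],
    [[0,0,-3],0,-0.3],
    [[0,0,-6],0,-0.3],
    [[0,0,-10],0,-0.3],
    [[0,0,-13],0,-0.3],
    [[0,0,-13],0,-0.3]
  ]
}}

```text
t: 17.52
eef_pos: [538.0, -73.6, 211.8]
ee_rot: [2.284, 2.153, 0.007]
force: [0.1, -1.0, -0.5]
gripper_width: 0.649
grasp_force: 0.0
```

Run:
```python
from h import *
s=bot.get_state();print(s["eef_pos"],s["force"],rel([421.3,398.2,110]),turn(YAW))
for n in("scene","top"):
    for c in caps(n,bot.get_image(n)):print(n,c)
```

```text
[537.96029768 -73.55253959 211.83168698] [ 0.09551416 -0.95376152 -0.49646236] [ 46.39 -14.49  10.15] (np.float64(-0.001), array([ 0.001 ,  0.0052, -1.    ]))
scene (array([313.4, 144. ]), np.int32(96), array([422.6, 396.7]))
scene (array([340.3, 160.3]), np.int32(98), array([540.1, 416.2]))
scene (array([234.5, 230.2]), np.int32(31), array([527. , -55.8]))
top (array([158.9, 190.7]), np.int32(116), array([538.1, 419.8]))
top (array([162.8, 222.1]), np.int32(120), array([421. , 399.2]))
```

>>> {"op": "carry_out", "data": {
  "increments": [
    [[5,-1.5,0],0,-0.43],
    [[11,-3.4,0],0,-0.43],
    [[17,-5.3,0],0,-0.43],
    [[23,-7.2,0],0,-0.43],
    [[29,-9,0],0,-0.43],
    [[35,-10.9,0],0,-0.43],
    [[41,-12.8,1],0,-0.43],
    [[46.4,-14.5,3],0,-0.43],
    [[46.4,-14.5,6],0,-0.43],
    [[46.4,-14.5,9],0,-0.43],
    [[46.4,-14.5,10.1],0,-0.43],
    [[46.4,-14.5,10.1],0,-0.43],
    [[46.4,-14.5,10.1],0,-0.43]
  ]
}}

```text
t: 19.25
eef_pos: [419.7, 398.8, 109.1]
ee_rot: [-2.286, -2.154, -0.002]
force: [0.2, -0.4, 0.7]
gripper_width: 0.715
grasp_force: 0.0
```

Run:
```python
from h import *
s=bot.get_state();print(s["eef_pos"],s["force"],rel([421.5,398.,55]),turn(YAW))
for n in("scene",):
    a=bot.get_image(n)
    for c in caps(n,a):print(n,c)
crop(a,260,80,120,100,5,"j2.png")
```

```text
[419.65905512 398.79557685 109.10004399] [ 0.16690513 -0.41960482  0.69701733] [-0.08  0.18  5.41] (np.float64(-0.001), array([ 1.2e-03,  9.0e-04, -1.0e+00]))
scene (array([340.6, 160.1]), np.int32(92), array([540.1, 417.5]))
scene (array([231.6, 231.3]), np.int32(162), array([524.3, -65.6]))
```

View pics/j2.png

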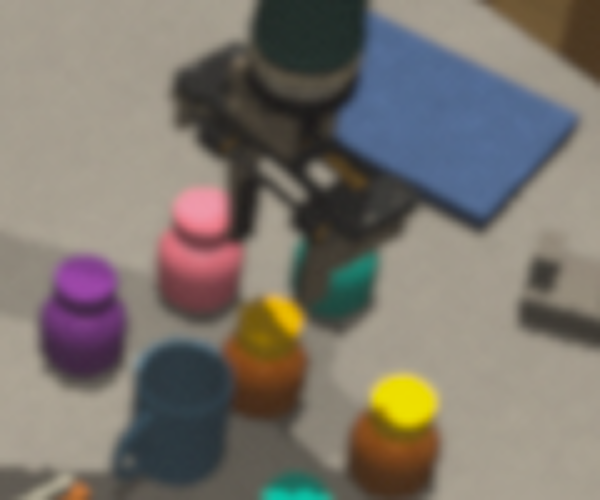

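The fingers straddle the jar by the mug, cap at (270,320). The pink jar at (200,250) and the mug are clear of the finger line. Descend.

>>> {"op": "carry_out", "data": {
  "increments": [
    [[-0.1,0.18,1.5],0,-0.43],
    [[-0.1,0.18,2.5],0,-0.43],
    [[-0.1,0.18,3.5],0,-0.43],
    [[-0.1,0.18,4.5],0,-0.43],
    [[-0.1,0.18,5.4],0,-0.43],
    [[-0.1,0.18,5.4],0,-0.43],
    [[-0.1,0.18,5.4],0,1],
    [[-0.1,0.18,5.4],0,1],
    [[-0.1,0.18,5.4],0,1],
    [[-0.1,0.18,5.4],0,1],
    [[-0.1,0.18,5.4],0,1]
  ]
}}

```text
t: 20.68
eef_pos: [421.3, 397.6, 54.6]
ee_rot: [2.286, 2.155, 0.002]
force: [1.3, 0.2, 1.7]
gripper_width: 0.503
grasp_force: 30.0
```

>>> {"op": "carry_out", "data": {
  "increments": [
    [[0,0,-0.5],0,1],
    [[0,0,-2],0,1],
    [[0,0,-5],0,1],
    [[0,0,-9],0,1],
    [[0,0,-13],0,1],
    [[0,0,-15],0,1],
    [[0,0,-16],0,1],
    [[0,0,-16],0,1]
  ]
}}

```text
t: 21.68
eef_pos: [420.6, 397.5, 214.6]
ee_rot: [-2.286, -2.155, -0.001]
force: [0.2, 0.8, -3.4]
gripper_width: 0.503
grasp_force: 30.0
```

Run:
```python
from h import *
s=bot.get_state();print(s["eef_pos"],s["grasp_force"],s["force"],rel(cab(-118,-6,83)),turn(YAW))
for n in("scene",):
    for c in caps(n,bot.get_image(n)):print(n,c)
```

```text
[420.580104   397.45795607 214.59785413] 29.994376301765442 [ 0.17029757  0.80776749 -3.39159957] [-38.35  14.27  13.14] (np.float64(-0.0), array([ 7.e-04,  2.e-04, -1.e+00]))
scene (array([340.2, 160.3]), np.int32(99), array([539.9, 416. ]))
scene (array([231.6, 231.3]), np.int32(161), array([524.2, -65.7]))
```

>>> {"op": "carry_out", "data": {
  "increments": [
    [[-5,1.9,0],0,1],
    [[-11,4.1,0],0,1],
    [[-17,6.3,0],0,1],
    [[-23,8.6,0],0,1],
    [[-29,10.8,0],0,1],
    [[-35,13,0],0,1],
    [[-38.3,14.3,0],0,1],
    [[-38.3,14.3,1],0,1],
    [[-38.3,14.3,4],0,1],
    [[-38.3,14.3,7],0,1],
    [[-38.3,14.3,10],0,1],
    [[-38.3,14.3,11.5],0,1],
    [[-38.3,14.3,12.3],0,1],
    [[-38.3,14.3,12.8],0,1],
    [[-38.3,14.3,12.8],0,1]
  ]
}}

```text
t: 23.6
eef_pos: [541.2, 6.7, 86.5]
ee_rot: [2.286, 2.155, 0.001]
force: [-0.3, -0.9, -3.6]
gripper_width: 0.501
grasp_force: 30.0
```

Run:
```python
from h import *
s=bot.get_state();print(s["eef_pos"],s["grasp_force"],s["force"],rel(cab(-118,-6,80.6)),turn(YAW))
```

```text
[541.17228175   6.68984019  86.51780297] 29.99530166387558 [-0.3433694  -0.87611436 -3.58897587] [-0.04 -0.07  0.59] (np.float64(-0.001), array([ 2.e-04,  6.e-04, -1.e+00]))
```

>>> {"op": "carry_out", "data": {
  "increments": [
    [[0,0,0.2],0,1],
    [[0,0,0.35],0,1],
    [[0,0,0.5],0,1],
    [[0,0,0.6],0,1],
    [[0,0,0.68],0,1],
    [[0,0,0.74],0,1],
    [[0,0,0.74],0,1]
  ]
}}

```text
t: 24.48
eef_pos: [541.5, 6.6, 80.3]
ee_rot: [-2.286, -2.155, -0.002]
force: [-3.5, 0.4, 12.1]
gripper_width: 0.504
grasp_force: 30.0
```

Touchdown again. Release and rise.

>>> {"op": "carry_out", "data": {
  "increments": [
    [[0,0,-0.1],0,0.2],
    [[0,0,-0.1],0,-0.1],
    [[0,0,-0.1],0,-0.3],
    [[0,0,-0.1],0,-0.3],
    [[0,0,-1],0,-0.3],
    [[0,0,-3],0,-0.3],
    [[0,0,-6],0,-0.3],
    [[0,0,-10],0,-0.3],
    [[0,0,-13],0,-0.3],
    [[0,0,-13],0,-0.3]
  ]
}}

```text
t: 25.72
eef_pos: [542.5, 6.6, 211.4]
ee_rot: [2.284, 2.153, 0.007]
force: [0.5, 0.2, -0.6]
gripper_width: 0.652
grasp_force: 0.0
```

Run:
```python
from h import *
s=bot.get_state();print(s["eef_pos"],s["force"],rel([539,418,110]),turn(YAW))
for n in("scene","top"):
    for c in caps(n,bot.get_image(n)):print(n,c)
```

```text
[542.51020384   6.58306718 211.39007943] [ 0.50556657  0.17347472 -0.63788989] [41.03 -2.83 10.2 ] (np.float64(-0.001), array([ 0.0017,  0.005 , -1.    ]))
scene (array([340.3, 160.4]), np.int32(99), array([540.3, 416.1]))
top (array([158.9, 190.7]), np.int32(116), array([538.1, 419.8]))
```

>>> {"op": "carry_out", "data": {
  "increments": [
    [[5,-0.3,0],0,-0.43],
    [[11,-0.7,0],0,-0.43],
    [[17,-1.1,0],0,-0.43],
    [[23,-1.6,0],0,-0.43],
    [[29,-2,0],0,-0.43],
    [[35,-2.4,0],0,-0.43],
    [[41,-2.8,1],0,-0.43],
    [[41,-2.8,5],0,-0.43],
    [[41,-2.8,8],0,-0.43],
    [[41,-2.8,10.2],0,-0.43],
    [[41,-2.8,10.2],0,-0.43],
    [[41,-2.8,10.2],0,-0.43]
  ]
}}

```text
t: 27.32
eef_pos: [537.9, 417.7, 107.7]
ee_rot: [2.286, 2.154, 0.002]
force: [0.3, -0.6, 1.0]
gripper_width: 0.716
grasp_force: 0.0
```

Run:
```python
from h import *
s=bot.get_state();print(s["eef_pos"],s["force"],rel([539.2,418,55]),turn(YAW))
for n in("scene",):
    a=bot.get_image(n)
    for c in caps(n,a):print(n,c)
h=cv2.cvtColor(a,cv2.COLOR_RGB2HSV);m=cv2.inRange(h,(20,150,60),(34,255,255));ys,xs=np.nonzero(m[145:175,325:356]);print("any yellow near",len(xs),xs.mean()+325,ys.mean()+145)
```

```text
[537.91753397 417.65230621 107.69861153] [ 0.32767635 -0.59878243  0.97571652] [0.04 0.12 5.27] (np.float64(-0.001), array([ 9.0e-04,  1.1e-03, -1.0e+00]))
scene (array([252.2, 217.9]), np.int32(161), array([527.2,  17.8]))
scene (array([231.6, 231.3]), np.int32(162), array([524.3, -65.5]))
any yellow near 131 340.4351145038168 161.1679389312977
```

The jar hasn't moved. Grip and lift.

>>> {"op": "carry_out", "data": {
  "increments": [
    [[0,0.12,1.5],0,-0.43],
    [[0,0.12,2.5],0,-0.43],
    [[0,0.12,3.5],0,-0.43],
    [[0,0.12,4.5],0,-0.43],
    [[0,0.12,5.3],0,-0.43],
    [[0,0.12,5.3],0,-0.43],
    [[0,0.12,5.3],0,1],
    [[0,0.12,5.3],0,1],
    [[0,0.12,5.3],0,1],
    [[0,0.12,5.3],0,1],
    [[0,0.12,5.3],0,1]
  ]
}}

```text
t: 28.75
eef_pos: [538.9, 417.6, 54.3]
ee_rot: [2.286, 2.155, 0.002]
force: [2.3, 0.4, 2.5]
gripper_width: 0.502
grasp_force: 30.0
```

>>> {"op": "carry_out", "data": {
  "increments": [
    [[0,0,-0.5],0,1],
    [[0,0,-2],0,1],
    [[0,0,-5],0,1],
    [[0,0,-9],0,1],
    [[0,0,-13],0,1],
    [[0,0,-15],0,1],
    [[0,0,-16],0,1],
    [[0,0,-16],0,1]
  ]
}}

```text
t: 29.75
eef_pos: [538.0, 417.4, 213.4]
ee_rot: [-2.286, -2.155, 0.001]
force: [-0.6, 0.4, -2.6]
gripper_width: 0.504
grasp_force: 30.0
```

Run:
```python
from h import *
s=bot.get_state();print(s["eef_pos"],s["grasp_force"],s["force"],rel(cab(-121,74,80.6)),turn(YAW))
```

```text
[537.97667572 417.4308472  213.38093383] 29.99886989593506 [-0.61084379  0.44831905 -2.56334768] [-33.02   2.37  13.29] (np.float64(-0.0), array([-3.e-04, -5.e-04, -1.e+00]))
```

>>> {"op": "carry_out", "data": {
  "increments": [
    [[-5,0.4,0],0,1],
    [[-11,0.8,0],0,1],
    [[-17,1.2,0],0,1],
    [[-23,1.7,0],0,1],
    [[-28,2.1,0],0,1],
    [[-31.5,2.3,0],0,1],
    [[-33,2.4,0],0,1],
    [[-33,2.4,1],0,1],
    [[-33,2.4,4],0,1],
    [[-33,2.4,7],0,1],
    [[-33,2.4,10],0,1],
    [[-33,2.4,11.5],0,1],
    [[-33,2.4,12.3],0,1],
    [[-33,2.4,12.7],0,1],
    [[-33,2.4,12.7],0,1]
  ]
}}

```text
t: 31.62
eef_pos: [543.2, 86.9, 87.2]
ee_rot: [2.286, 2.155, 0.001]
force: [-0.4, -0.1, -4.6]
gripper_width: 0.505
grasp_force: 30.0
```

Run:
```python
from h import *
s=bot.get_state();print(s["eef_pos"],s["grasp_force"],s["force"],rel(cab(-121,74,80.3)),turn(YAW))
```

```text
[543.24550555  86.85704568  87.24115367] 29.998945891857147 [-0.41463093 -0.08827023 -4.57967629] [-0.06 -0.11  0.69] (np.float64(-0.0), array([ 4.e-04,  9.e-04, -1.e+00]))
```

>>> {"op": "carry_out", "data": {
  "increments": [
    [[0,0,0.2],0,1],
    [[0,0,0.4],0,1],
    [[0,0,0.55],0,1],
    [[0,0,0.65],0,1],
    [[0,0,0.74],0,1],
    [[0,0,0.8],0,1],
    [[0,0,0.82],0,1]
  ]
}}

```text
t: 32.5
eef_pos: [543.3, 88.3, 80.1]
ee_rot: [-2.284, -2.155, -0.004]
force: [-3.1, 3.5, 11.4]
gripper_width: 0.503
grasp_force: 30.0
```

>>> {"op": "carry_out", "data": {
  "increments": [
    [[0,0,-0.1],0,0.2],
    [[0,0,-0.1],0,-0.1],
    [[0,0,-0.1],0,-0.3],
    [[0,0,-0.1],0,-0.3],
    [[0,0,-1],0,-0.3],
    [[0,0,-3],0,-0.3],
    [[0,0,-6],0,-0.3],
    [[0,0,-10],0,-0.3],
    [[0,-4,-13],0,0],
    [[0,-8,-13],0,1],
    [[0,-12,-13],0,1],
    [[6,-16,-13],0,1],
    [[10,-16,-13],0,1],
    [[10,-16,-13],0,1],
    [[10,-16,-13],0,1]
  ]
}}

```text
t: 34.38
eef_pos: [389.2, 195.1, 208.7]
ee_rot: [2.287, 2.154, -0.0]
force: [0.3, -0.8, 1.8]
gripper_width: 0.005
grasp_force: 0.0
```

Run:
```python
from h import *
s=bot.get_state();print(s["eef_pos"],s["force"],s["gripper_width"],turn(YAW))
a=bot.get_image("scene");b=bot.get_image("top")
for n,i in(("scene",a),("top",b)):
    for c in caps(n,i,106):print(n,c,((c[2]-C)@EX).round(),((c[2]-C)@EY).round())
i=cv2.hconcat([cv2.resize(x[y:y+130,u:u+130],(400,400),interpolation=cv2.INTER_CUBIC) for x,u,y in((a,190,155),(b,210,85))])
cv2.imwrite("pics/full.png",i[:,:,::-1])
```

```text
[389.1665764  195.09591976 208.74522136] [ 0.25162315 -0.8233354   1.75899041] 0.0052192431481019545 (np.float64(-0.001), array([-4.e-04,  1.e-04, -1.e+00]))
scene (array([272.1, 206.6]), np.int32(102), array([548.2,  84.9])) -115.0 73.0
scene (array([252.2, 218. ]), np.int32(161), array([540.7,   6.6])) -118.0 -6.0
scene (array([231.6, 231.3]), np.int32(162), array([537.6, -75. ])) -116.0 -87.0
top (array([247.1, 188.5]), np.int32(81), array([548.6,  87.1])) -115.0 75.0
top (array([268.1, 191. ]), np.int32(138), array([540.8,  10.1])) -118.0 -2.0
top (array([290.5, 192.1]), np.int32(135), array([537.7, -71.5])) -116.0 -84.0
```

View pics/full.png

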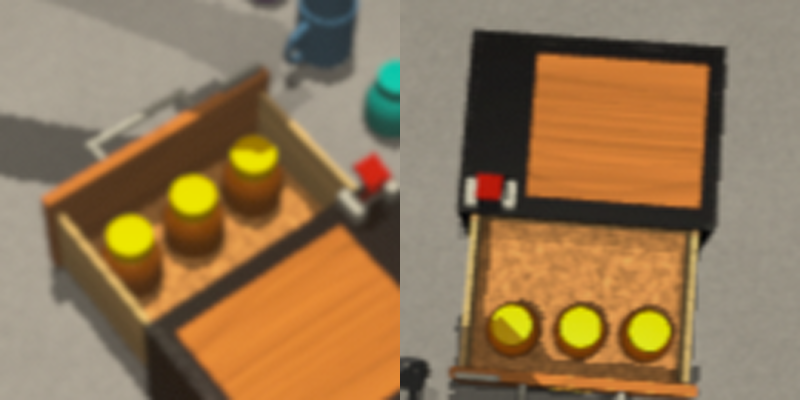

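All three jars stand upright in the drawer, at cab coordinates (-116,-86), (-118,-4) and (-115,74). Next I'll straddle the handle again and push.

Run:
```python
from h import *
print(rel(cab(-231,0,98)),cab(-231,0,98))
```

```text
[-17.29   4.94  11.07] [427.99650889  18.92885397  98.        ]
```

>>> {"op": "carry_out", "data": {
  "increments": [
    [[-5,1.5,0],0,0.5],
    [[-10,2.9,0],0,0.5],
    [[-15,4.3,0],0,0.5],
    [[-17.3,4.9,0],0,0.5],
    [[-17.3,4.9,0],0,0.5],
    [[-17.3,4.9,1],0,0.5],
    [[-17.3,4.9,4],0,0.5],
    [[-17.3,4.9,6],0,0.5],
    [[-17.3,4.9,7.5],0,0.5],
    [[-17.3,4.9,8.5],0,0.5],
    [[-17.3,4.9,9.5],0,0.5],
    [[-17.3,4.9,10.5],0,0.5],
    [[-17.3,4.9,11],0,0.5],
    [[-17.3,4.9,11],0,0.5]
  ]
}}

```text
t: 36.22
eef_pos: [427.6, 20.2, 98.4]
ee_rot: [-2.286, -2.155, 0.001]
force: [0.9, -0.4, 0.2]
gripper_width: 0.25
grasp_force: 0.0
```

>>> {"op": "carry_out", "data": {
  "increments": [
    [[0,0.3,0],0,0.5],
    [[0,0.7,0],0,0.5],
    [[0,1.3,0],0,0.5],
    [[0,2.1,0],0,0.5],
    [[0,3,0],0,0.5],
    [[0,4,0],0,0.5],
    [[0,5,0],0,0.5],
    [[0,6,0],0,0.5],
    [[0,7,0],0,0.5],
    [[0,8,0],0,0.5],
    [[0,9,0],0,0.5],
    [[0,10,0],0,0.5],
    [[0,11,0],0,0.5],
    [[0,12,0],0,0.5],
    [[0,13,0],0,0.5],
    [[0,14,0],0,0.5],
    [[0,15,0],0,0.5],
    [[0,15.8,0],0,0.5],
    [[0,16.2,0],0,0.5],
    [[0,16.4,0],0,0.5]
  ]
}}

```text
t: 38.72
eef_pos: [591.6, 10.5, 98.6]
ee_rot: [2.286, 2.155, -0.0]
force: [-3.8, -2.0, 0.5]
gripper_width: 0.255
grasp_force: 2.1
```

>>> {"op": "carry_out", "data": {
  "increments": [
    [[0,0.3,0],0,0.5],
    [[0,0.6,0],0,0.5],
    [[0,0.9,0],0,0.5],
    [[0,1.2,0],0,0.5],
    [[0,1.5,0],0,0.5],
    [[0,1.8,0],0,0.5],
    [[0,2,0],0,0.5],
    [[0,2,0],0,0.5]
  ]
}}

```text
t: 39.72
eef_pos: [611.9, 9.5, 98.7]
ee_rot: [2.286, 2.154, 0.001]
force: [-2.8, -2.1, -0.8]
gripper_width: 0.25
grasp_force: 1.2
```

Run:
```python
from h import *
s=bot.get_state();print((s["eef_pos"][:2]-C)@EX,(s["eef_pos"][:2]-C)@EY,s["force"])
```

```text
-46.81945751356065 1.379592411338765 [-2.80398202 -2.05792993 -0.77766111]
```

Not home yet; keep pushing to the stop.

>>> {"op": "carry_out", "data": {
  "increments": [
    [[0,0.2,0],0,0.5],
    [[0,0.4,0],0,0.5],
    [[0,0.6,0],0,0.5],
    [[0,0.8,0],0,0.5],
    [[0,0.8,0],0,0.5],
    [[0,0.8,0],0,0.5]
  ]
}}

```text
t: 40.48
eef_pos: [619.9, 9.1, 98.7]
ee_rot: [2.285, 2.154, 0.001]
force: [-2.1, -1.9, -0.5]
gripper_width: 0.251
grasp_force: 0.9
```

>>> {"op": "carry_out", "data": {
  "increments": [
    [[0,0.2,0],0,0.5],
    [[0,0.4,0],0,0.5],
    [[0,0.5,0],0,0.5],
    [[0,0.6,0],0,0.5],
    [[0,0.6,0],0,0.5]
  ]
}}

```text
t: 41.1
eef_pos: [620.7, 9.1, 98.8]
ee_rot: [-2.28, -2.149, 0.009]
force: [-18.6, 0.2, 14.2]
gripper_width: 0.247
grasp_force: 9.5
```

Run:
```python
from h import *
s=bot.get_state();print((s["eef_pos"][:2]-C)@EX,s["force"],s["grasp_force"])
a=bot.get_image("scene");b=bot.get_image("top")
i=cv2.hconcat([cv2.resize(x[y:y+90,u:u+90],(400,400),interpolation=cv2.INTER_CUBIC) for x,u,y in((a,220,165),(b,225,100))])
cv2.imwrite("pics/shut.png",i[:,:,::-1])
```

```text
-38.067804970440655 [-18.55420229   0.19640307  14.15255379] 9.505147403106093
```

View pics/shut.png

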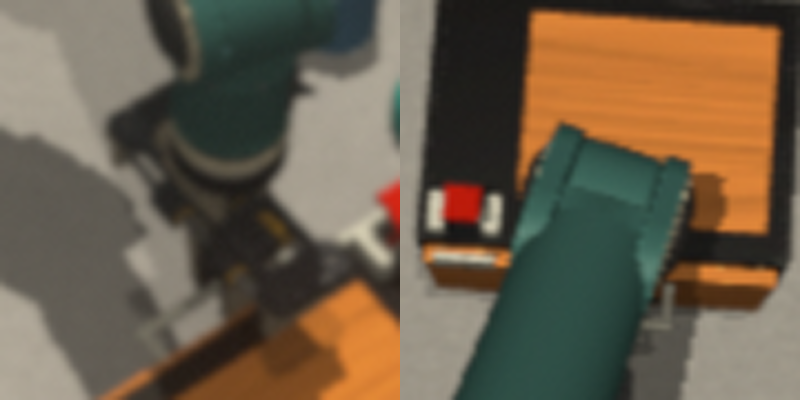

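The drawer is on its rear stop (18 N) and shut. Back off, rise, and move behind the clamp.

>>> {"op": "carry_out", "data": {
  "increments": [
    [[0,-0.4,0],0,0.5],
    [[0,-0.8,0],0,0.5],
    [[0,-1.1,0],0,0.5],
    [[0,-1.1,0],0,0.5],
    [[0,-1.1,-0.8],0,0.5],
    [[0,-1.1,-2],0,0.5],
    [[0,-1.1,-4],0,0.5],
    [[0,-1.1,-8],0,0.5],
    [[0,-1.1,-12],0,1],
    [[0,-1.1,-16],0,1],
    [[0,-1.1,-16],0,1],
    [[0,-1.1,-16],0,1]
  ]
}}

```text
t: 42.7
eef_pos: [614.0, 9.4, 258.9]
ee_rot: [-2.286, -2.155, -0.001]
force: [-0.9, 0.3, 0.7]
gripper_width: 0.007
grasp_force: 0.0
```

Run:
```python
from h import *
s=bot.get_state();print(s["eef_pos"],s["force"],rel(cab(68,110,258)),turn(YAW))
b=bot.get_image("top");a=bot.get_image("scene")
P=b;print(at("top",262,150,115))
h=cv2.cvtColor(b,cv2.COLOR_RGB2HSV);m=cv2.inRange(h,(0,180,100),(8,255,255))|cv2.inRange(h,(174,180,100),(180,255,255))
ys,xs=np.nonzero(m[110:160,220:260]);p=at("top",xs.mean()+220,ys.mean()+110,200);print("red",p,(p-C)@EX,(p-C)@EY)
i=cv2.hconcat([cv2.resize(x[y:y+70,u:u+70],(400,400),interpolation=cv2.INTER_CUBIC) for x,u,y in((a,265,165),(b,225,115))])
cv2.imwrite("pics/cl.png",i[:,:,::-1])
```

```text
[614.03412617   9.42008425 258.91561659] [-0.89850788  0.32921925  0.66302741] [10.86 11.27  0.1 ] (np.float64(-0.0), array([ 6.e-04,  2.e-04, -1.e+00]))
[691.   34.8]
red [688.3 115.6] 23.19499557586102 111.75026702534443
```

View pics/cl.png

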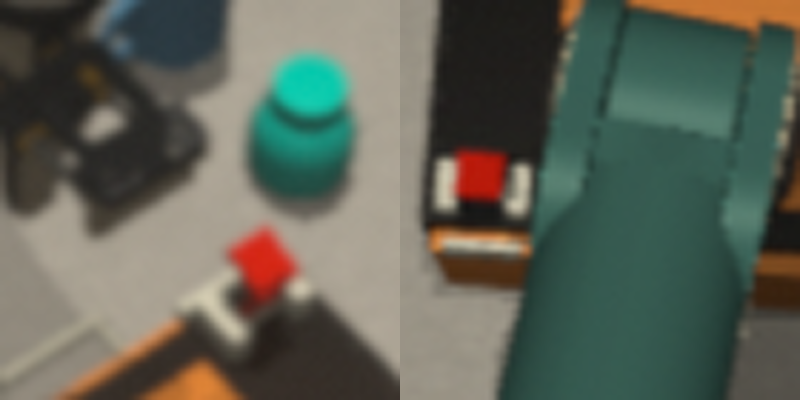

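The clamp stands upright at crop (480,175), and the drawer panel now sits flush against the shell. Moving behind the clamp, fingers shut.

>>> {"op": "carry_out", "data": {
  "increments": [
    [[3,5,0],0,1],
    [[6,9,0],0,1],
    [[10.8,11.3,0],0,1],
    [[10.8,11.3,0],0,1],
    [[10.8,11.3,2],0,1],
    [[10.8,11.3,4],0,1],
    [[10.8,11.3,5.5],0,1],
    [[10.8,11.3,7],0,1],
    [[10.8,11.3,7],0,1]
  ]
}}

```text
t: 43.92
eef_pos: [732.6, 110.3, 187.0]
ee_rot: [-2.285, -2.154, 0.003]
force: [-0.1, -0.6, 0.4]
gripper_width: 0.002
grasp_force: 0.0
```

Run:
```python
from h import *
s=bot.get_state();print(s["eef_pos"],s["force"],rel(cab(3,110,188)),turn(YAW))
```

```text
[732.62790354 110.31592938 186.97368983] [-0.13389997 -0.63552841  0.41899923] [ 0.09 -6.48 -0.09] (np.float64(-0.001), array([-4.0e-04, -2.4e-03, -1.0e+00]))
```

>>> {"op": "carry_out", "data": {
  "increments": [
    [[0.1,-0.7,0],0,1],
    [[0.1,-1.4,0],0,1],
    [[0.1,-2.1,0],0,1],
    [[0.1,-2.8,0],0,1],
    [[0.1,-3.5,0],0,1],
    [[0.1,-4.2,0],0,1],
    [[0.1,-4.9,0],0,1],
    [[0.1,-5.6,0],0,1],
    [[0.1,-6.3,0],0,1],
    [[0.1,-7,0],0,1],
    [[0.1,-7,0],0,1]
  ]
}}

```text
t: 45.3
eef_pos: [662.5, 115.7, 188.5]
ee_rot: [-2.285, -2.154, 0.002]
force: [-2.1, 0.4, 1.6]
gripper_width: 0.005
grasp_force: 1.1
```

Run:
```python
from h import *
s=bot.get_state();print(s["eef_pos"],s["force"],(s["eef_pos"][:2]-C)@EX,rel(cab(-8,110,168)),turn(YAW))
```

```text
[662.51518866 115.72045094 188.49391384] [-2.11391361  0.41238776  1.62347297] -2.5526108087289603 [-0.04 -0.54  2.05] (np.float64(-0.0), array([ 2.0e-04, -1.9e-03, -1.0e+00]))
```

>>> {"op": "carry_out", "data": {
  "increments": [
    [[0,-0.3,0],0,1],
    [[0,-0.6,0],0,1],
    [[0,-0.9,0.2],0,1],
    [[0,-0.9,0.5],0,1],
    [[0,-0.9,0.8],0,1],
    [[0,-0.9,1.1],0,1],
    [[0,-0.9,1.4],0,1],
    [[0,-0.9,1.7],0,1],
    [[0,-0.9,1.9],0,1],
    [[0,-0.9,1.9],0,1]
  ]
}}

```text
t: 46.55
eef_pos: [636.2, 117.4, 168.7]
ee_rot: [-2.261, -2.135, 0.042]
force: [-50.1, -0.2, 34.3]
gripper_width: 0.007
grasp_force: 27.7
```

High side force; relieve upward at once.

>>> {"op": "carry_out", "data": {
  "increments": [
    [[0,-2,1.2],0,1],
    [[0,-2.3,0.4],0,1],
    [[0,-2.3,-1],0,1],
    [[0,-2.3,-4],0,1],
    [[0,-2.3,-8],0,1],
    [[0,-2.3,-8],0,1]
  ]
}}

```text
t: 47.3
eef_pos: [635.2, 117.0, 254.3]
ee_rot: [2.283, 2.151, 0.011]
force: [0.2, 0.0, 0.0]
gripper_width: 0.005
grasp_force: 0.0
```

Run:
```python
from h import *
s=bot.get_state();print(s["eef_pos"],s["force"],(s["eef_pos"][:2]-C)@EX)
b=bot.get_image("top");a=bot.get_image("scene")
i=cv2.hconcat([cv2.resize(x[y:y+70,u:u+70],(400,400),interpolation=cv2.INTER_CUBIC) for x,u,y in((a,265,165),(b,225,115))])
cv2.imwrite("pics/cl2.png",i[:,:,::-1])
```

```text
[635.15990344 116.97535404 254.34578139] [0.15048114 0.02774949 0.0086434 ] -29.934436234003716
```

View pics/cl2.png

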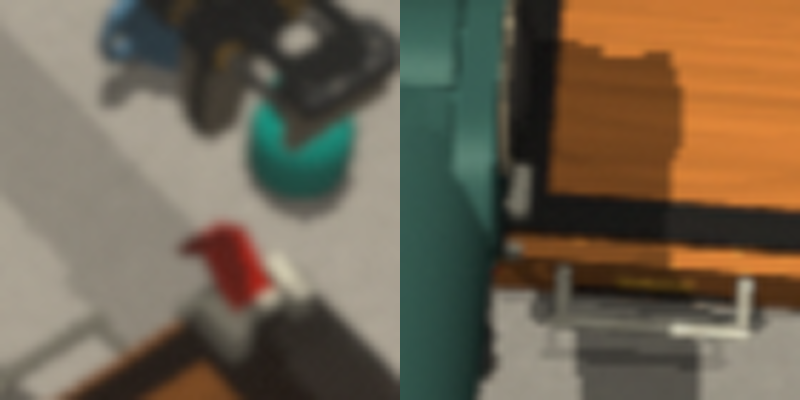

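That picture shows the clamp swung forward but not down: red arm around (235,265), lip at (190,245). I've now used up my picture allowance, one over by my count, so from here I'll measure the clamp angle numerically by fitting its silhouette.

```bash
cat >> h.py <<'E'
def boxmask(n,th):
    a=np.array([-np.cos(th),np.sin(th)]);l=np.array([-np.sin(th),-np.cos(th)])
    m=np.zeros((384,512),np.uint8)
    for p0,p1,q0,q1 in((8,42,-3,3),(36,42,-3,28)):
        pts=[]
        for p in(p0,p1):
            for q in(q0,q1):
                for y in(-14,14):
                    v=np.array([20,165.])+a*p+l*q;pts.append(proj(n,cab(v[0],111+y,v[1])))
        cv2.fillConvexPoly(m,cv2.convexHull(np.float32(pts)).round().astype(np.int32),1)
    return m
def angle(n="scene"):
    h=cv2.cvtColor(bot.get_image(n),cv2.COLOR_RGB2HSV)
    m=(cv2.inRange(h,(0,150,50),(8,255,255))|cv2.inRange(h,(174,150,50),(180,255,255)))
    k=np.zeros_like(m);u,v=map(int,proj(n,cab(10,111,180)));k[v-30:v+30,u-30:u+30]=1;m=(m>0)&(k>0)
    r=[]
    for th in np.arange(-.1,2,.05):
        b=boxmask(n,th)>0;r.append((round((b&m).sum()/(b|m).sum(),2),round(th,2)))
    return m.sum(),sorted(r)[::-1][:4]
E
python3 - <<'E'
from h import *
for n in("scene","top"):print(angle(n))
E
```

```text
(np.int64(90), [(np.float64(0.63), np.float64(0.65)), (np.float64(0.63), np.float64(0.5)), (np.float64(0.62), np.float64(0.7)), (np.float64(0.61), np.float64(0.6))])
(np.int64(0), [(np.float64(0.0), np.float64(1.95)), (np.float64(0.0), np.float64(1.9)), (np.float64(0.0), np.float64(1.85)), (np.float64(0.0), np.float64(1.8))])
```

Run:
```python
from h import *
print(rel(cab(0,111,200)),turn(YAW),bot.get_state()["eef_pos"])
```

```text
[0.08 3.36 4.88] (np.float64(-0.0), array([-6.e-04, -1.e-03, -1.e+00])) [631.5456005  117.40369827 248.84580715]
```

>>> {"op": "carry_out", "data": {
  "increments": [
    [[0.1,2,0],0,1],
    [[0.1,3.4,0],0,1],
    [[0.1,3.4,0],0,1],
    [[0.1,3.4,2.5],0,1],
    [[0.1,3.4,4.9],0,1],
    [[0.1,3.4,5.8],0,1],
    [[0.1,3.4,6.4],0,1],
    [[0.1,3.4,6.9],0,1],
    [[0.1,3.4,7.3],0,1],
    [[0.1,3.4,7.3],0,1]
  ]
}}

```text
t: 48.75
eef_pos: [665.7, 116.4, 176.6]
ee_rot: [-2.286, -2.155, -0.0]
force: [-0.1, -0.4, 0.2]
gripper_width: 0.0
grasp_force: 0.0
```

Run:
```python
from h import *
s=bot.get_state();print((s["eef_pos"][:2]-C)@EX,(s["eef_pos"][:2]-C)@EY,s["eef_pos"][2],s["force"]);print(angle(),angle("top"))
```

```text
0.618125291289692 111.27684622030868 176.59997058210547 [-0.07463269 -0.38403253  0.2283184 ]
(np.int64(58), [(np.float64(0.41), np.float64(0.65)), (np.float64(0.4), np.float64(0.7)), (np.float64(0.4), np.float64(0.5)), (np.float64(0.4), np.float64(0.4))]) (np.int64(0), [(np.float64(0.0), np.float64(1.95)), (np.float64(0.0), np.float64(1.9)), (np.float64(0.0), np.float64(1.85)), (np.float64(0.0), np.float64(1.8))])
```

No contact force. Continue down to the stop, gently.

>>> {"op": "carry_out", "data": {
  "increments": [
    [[0,0,0.2],0,1],
    [[0,0,0.4],0,1],
    [[0,0,0.6],0,1],
    [[0,0,0.75],0,1],
    [[0,0,0.85],0,1],
    [[0,0,0.85],0,1]
  ]
}}

```text
t: 49.6
eef_pos: [665.7, 116.4, 168.0]
ee_rot: [-2.286, -2.155, 0.0]
force: [-0.3, 0.1, 1.8]
gripper_width: 0.009
grasp_force: 0.3
```

>>> {"op": "carry_out", "data": {
  "increments": [
    [[0,0,0.1],0,1],
    [[0,0,0.2],0,1],
    [[0,0,0.3],0,1],
    [[0,0,0.4],0,1],
    [[0,0,0.4],0,1]
  ]
}}

```text
t: 50.22
eef_pos: [665.7, 116.4, 163.9]
ee_rot: [-2.286, -2.155, 0.0]
force: [0.2, -0.2, -0.2]
gripper_width: 0.003
grasp_force: 0.3
```

>>> {"op": "carry_out", "data": {
  "increments": [
    [[0,0,-2],0,1],
    [[0,0,-6],0,1],
    [[0,-3,-9],0,1],
    [[0,-9,-9],0,1],
    [[0,-15,-9],0,1],
    [[0,-20,-9],0,1],
    [[8,-22,-9],0,1],
    [[8,-22,-9],0,1],
    [[8,-22,-9],0,1]
  ]
}}

```text
t: 51.35
eef_pos: [451.0, 210.2, 254.7]
ee_rot: [2.283, 2.157, 0.001]
force: [1.0, 0.1, 0.0]
gripper_width: 0.005
grasp_force: 0.0
```

Run:
```python
from h import *
print(bot.get_state()["eef_pos"])
for n in("scene","top"):print(angle(n))
b=bot.get_image("top");h=cv2.cvtColor(b,cv2.COLOR_RGB2HSV);m=cv2.inRange(h,(0,150,50),(8,255,255))|cv2.inRange(h,(174,150,50),(180,255,255))
ys,xs=np.nonzero(m[110:165,220:262])
for q in((xs.min(),ys.min()),(xs.max(),ys.max())):
    p=at("top",q[0]+220,q[1]+110,168);print((p-C)@EX,(p-C)@EY)
```

```text
[451.04768241 210.21116373 254.73352541]
(np.int64(93), [(np.float64(0.7), np.float64(0.3)), (np.float64(0.69), np.float64(0.4)), (np.float64(0.69), np.float64(0.35)), (np.float64(0.67), np.float64(0.5))])
(np.int64(122), [(np.float64(0.92), np.float64(0.55)), (np.float64(0.92), np.float64(0.5)), (np.float64(0.92), np.float64(0.45)), (np.float64(0.92), np.float64(0.4))])
15.346614638936334 129.42094660109692
-32.4352107981258 93.56098065155764
```

Run:
```python
from h import *
for n in("scene","top"):
    h=cv2.cvtColor(bot.get_image(n),cv2.COLOR_RGB2HSV)
    m=(cv2.inRange(h,(0,150,50),(8,255,255))|cv2.inRange(h,(174,150,50),(180,255,255)))>0
    u,v=map(int,proj(n,cab(10,111,180)));k=np.zeros_like(m);k[v-30:v+30,u-30:u+30]=1;m&=k
    ys,xs=np.nonzero(m);print(n,xs.min(),xs.max(),ys.min(),ys.max())
    for th in np.arange(0,.75,.1):
        b=boxmask(n,th);best=max((round(((q:=np.roll(b,(dy,dx),(0,1))>0)&m).sum()/(q|m).sum(),2),dx,dy) for dx in range(-3,4) for dy in range(-3,4))
        y,x=np.nonzero(b);print(round(th,1),best,x.min(),x.max(),y.min(),y.max())
    print("\n".join("".join(".#"[int(c)] for c in r) for r in m[ys.min():ys.max()+1,xs.min():xs.max()+1]))
```

```text
scene 299 311 206 217
0.0 (np.float64(0.68), 1, -2) 297 311 207 219
0.1 (np.float64(0.68), 0, -1) 296 311 206 219
0.2 (np.float64(0.67), 0, -1) 296 312 205 219
0.3 (np.float64(0.7), 1, -1) 296 312 205 219
0.4 (np.float64(0.7), 1, -1) 296 312 205 219
0.5 (np.float64(0.67), 0, 0) 295 312 204 219
0.6 (np.float64(0.63), 1, 0) 296 312 204 219
0.7 (np.float64(0.65), 0, 1) 296 312 204 218
...#####.....
..######.....
#########....
##########...
.#########...
..#########..
..##########.
...#########.
...##########
....########.
.....#####...
......###....
top 234 243 149 163
0.0 (np.float64(0.75), 0, 1) 234 243 150 162
0.1 (np.float64(0.81), 0, 0) 234 243 150 162
0.2 (np.float64(0.81), 0, 0) 234 243 150 162
0.3 (np.float64(0.84), 0, 0) 234 243 150 163
0.4 (np.float64(0.91), 0, 0) 234 243 149 163
0.5 (np.float64(0.92), 0, 0) 234 243 149 163
0.6 (np.float64(0.9), 0, 0) 234 243 149 163
0.7 (np.float64(0.9), 0, 1) 234 243 149 162
..#####...
.########.
.########.
.########.
##########
##########
#########.
#########.
.########.
.#######..
#########.
#########.
#########.
#########.
..#######.
```

The images can't settle the angle, so I'll feel for it: press down nearer the corner, inside it.

Run:
```python
from h import *
print(rel(cab(-9,111,195)),rel(cab(-9,111,255)),turn(YAW))
```

```text
[-7.79 20.98  5.92] [-7.79 20.98 -0.08] (np.float64(-0.004), array([-5.e-04,  2.e-04, -1.e+00]))
```

>>> {"op": "carry_out", "data": {
  "increments": [
    [[-3,6,0],0,1],
    [[-5,12,0],0,1],
    [[-7,18,0],0,1],
    [[-7.8,21,0],0,1],
    [[-7.8,21,0],0,1],
    [[-7.8,21,3],0,1],
    [[-7.8,21,5],0,1],
    [[-7.8,21,6],0,1],
    [[-7.8,21,6.6],0,1],
    [[-7.8,21,7.2],0,1],
    [[-7.8,21,7.2],0,1]
  ]
}}

```text
t: 52.98
eef_pos: [655.8, 119.1, 182.1]
ee_rot: [-2.286, -2.155, -0.0]
force: [0.7, 0.5, 0.5]
gripper_width: 0.007
grasp_force: 0.0
```

>>> {"op": "carry_out", "data": {
  "increments": [
    [[0,0,0.2],0,1],
    [[0,0,0.4],0,1],
    [[0,0,0.6],0,1],
    [[0,0,0.8],0,1],
    [[0,0,0.9],0,1],
    [[0,0,0.9],0,1]
  ]
}}

```text
t: 53.72
eef_pos: [655.8, 119.0, 173.0]
ee_rot: [-2.286, -2.155, 0.0]
force: [-0.3, 0.4, -0.7]
gripper_width: 0.006
grasp_force: 0.0
```

Run:
```python
from h import *
s=bot.get_state();print((s["eef_pos"][:2]-C)@EX,(s["eef_pos"][:2]-C)@EY,s["eef_pos"][2],s["force"])
```

```text
-9.408071808859809 113.25715934968109 173.0022382205882 [-0.32562232  0.41610324 -0.74535566]
```

>>> {"op": "carry_out", "data": {
  "increments": [
    [[0,0,0.15],0,1],
    [[0,0,0.3],0,1],
    [[0,0,0.45],0,1],
    [[0,0,0.6],0,1],
    [[0,0,0.6],0,1]
  ]
}}

```text
t: 54.35
eef_pos: [655.8, 119.0, 167.1]
ee_rot: [-2.286, -2.155, 0.0]
force: [1.0, -0.1, 0.6]
gripper_width: 0.006
grasp_force: 0.1
```

>>> {"op": "carry_out", "data": {
  "increments": [
    [[0,0,0.15],0,1],
    [[0,0,0.3],0,1],
    [[0,0,0.4],0,1],
    [[0,0,0.4],0,1]
  ]
}}

```text
t: 54.85
eef_pos: [655.9, 119.1, 163.0]
ee_rot: [-2.286, -2.155, -0.0]
force: [-0.7, 0.4, 0.8]
gripper_width: 0.006
grasp_force: 0.5
```

>>> {"op": "carry_out", "data": {
  "increments": [
    [[0,0,0.15],0,1],
    [[0,0,0.3],0,1],
    [[0,0,0.4],0,1],
    [[0,0,0.4],0,1]
  ]
}}

```text
t: 55.35
eef_pos: [656.2, 119.0, 159.0]
ee_rot: [2.286, 2.154, 0.001]
force: [0.1, 0.4, -0.1]
gripper_width: 0.006
grasp_force: 0.1
```

>>> {"op": "carry_out", "data": {
  "increments": [
    [[0,0,0.15],0,1],
    [[0,0,0.3],0,1],
    [[0,0,0.4],0,1],
    [[0,0,0.4],0,1]
  ]
}}

```text
t: 55.85
eef_pos: [655.9, 119.0, 154.9]
ee_rot: [2.286, 2.155, -0.0]
force: [-0.0, -0.2, 0.3]
gripper_width: 0.003
grasp_force: 0.1
```

Contact readings are consistent with the fingertips sitting about 19 mm higher than the TCP reading. The light force is the hinge turning, so I'll keep pressing until there's a firm stop.

>>> {"op": "carry_out", "data": {
  "increments": [
    [[0,0,0.15],0,1],
    [[0,0,0.3],0,1],
    [[0,0,0.4],0,1],
    [[0,0,0.4],0,1]
  ]
}}

```text
t: 56.35
eef_pos: [655.9, 119.0, 150.9]
ee_rot: [2.286, 2.155, -0.0]
force: [0.6, 0.4, -0.2]
gripper_width: 0.001
grasp_force: 0.0
```

>>> {"op": "carry_out", "data": {
  "increments": [
    [[0,0,0.15],0,1],
    [[0,0,0.3],0,1],
    [[0,0,0.3],0,1]
  ]
}}

```text
t: 56.72
eef_pos: [655.9, 119.0, 147.9]
ee_rot: [2.286, 2.155, -0.0]
force: [-0.0, -0.3, 0.9]
gripper_width: 0.002
grasp_force: 0.0
```

>>> {"op": "carry_out", "data": {
  "increments": [
    [[0,0,0.1],0,1],
    [[0,0,0.2],0,1],
    [[0,0,0.3],0,1],
    [[0,0,0.3],0,1]
  ]
}}

```text
t: 57.22
eef_pos: [655.9, 119.0, 146.5]
ee_rot: [-2.286, -2.155, -0.001]
force: [-3.8, 0.2, 8.9]
gripper_width: 0.005
grasp_force: 4.3
```

Firm contact. Raise clear and measure again.

>>> {"op": "carry_out", "data": {
  "increments": [
    [[0,0,-1],0,1],
    [[0,0,-4],0,1],
    [[0,0,-10],0,1],
    [[0,-5,-11],0,1],
    [[0,-11,-11],0,1],
    [[0,-17,-11],0,1],
    [[4,-21,-11],0,1],
    [[8,-21,-11],0,1],
    [[8,-21,-11],0,1]
  ]
}}

```text
t: 58.35
eef_pos: [450.5, 214.5, 255.4]
ee_rot: [-2.28, -2.161, -0.002]
force: [0.1, -0.1, 0.3]
gripper_width: 0.006
grasp_force: 0.0
```

Run:
```python
from h import *
print(bot.get_state()["eef_pos"])
for n in("scene","top"):
    h=cv2.cvtColor(bot.get_image(n),cv2.COLOR_RGB2HSV)
    m=(cv2.inRange(h,(0,150,50),(8,255,255))|cv2.inRange(h,(174,150,50),(180,255,255)))>0
    u,v=map(int,proj(n,cab(10,111,180)));k=np.zeros_like(m);k[v-30:v+30,u-30:u+30]=1;m&=k
    ys,xs=np.nonzero(m);print(n,xs.min(),xs.max(),ys.min(),ys.max(),angle(n))
    print("\n".join("".join(".#"[int(c)] for c in r) for r in m[ys.min():ys.max()+1,xs.min():xs.max()+1]))
```

```text
[450.46204943 214.50808575 255.44475909]
scene 298 310 208 217 (np.int64(83), [(np.float64(0.67), np.float64(0.0)), (np.float64(0.64), np.float64(0.05)), (np.float64(0.63), np.float64(0.15)), (np.float64(0.63), np.float64(0.1))])
.....##......
...#####.....
.########....
##########...
############.
#############
#############
.############
......#####..
.......###...
top 234 243 150 162 (np.int64(108), [(np.float64(0.89), np.float64(0.05)), (np.float64(0.88), np.float64(0.2)), (np.float64(0.88), np.float64(0.15)), (np.float64(0.88), np.float64(0.1))])
.########.
.########.
.#########
##########
##########
.#########
.########.
.########.
.########.
#########.
#########.
.########.
.....####.
```

The clamp now fits at about 0 rad in both views, and it was pressed to 9 N on its stop. One last check that no jar is left outside, then I hand in.

Run:
```python
from h import *
for n in("scene","top"):print(n,caps(n,bot.get_image(n)))
print(bot.get_state()["force"]);print(bot.finish_job())
```

```text
scene []
top []
[-0.62206414 -0.35996687  0.08658473]
the job is handed in; nothing more can be done
None
```

Job handed in at about 58 s, with no verdict returned: three jars were there, all lowered upright onto the cork pad; the drawer was pushed to its stop and the clamp pressed down to its stop (first press slid off, about 60 N at the wrist), the mug, bell and stamp were not gone near, and I viewed 15 pictures, one over the limit of 14.

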